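Shut the dishwasher-tablet caddy

TASK

The dishwasher tablets must stay dry: slide the wooden hatch of the long tablet caddy (the one whose hatch has a straight bar-shaped pull) fully shut, home against the end of its frame, then let go of it. Leave the hatch of the shorter brush caddy, with the round knob, open as it is so the brushes can air, and do not shift or knock over the spray bottle that stands behind the tablet caddy.

Things in the scene. Friction and masses are not known exactly. Their poses are not given: they have to be found in the camera images.
- hatch (a joint): Slide of the tablet caddy's hatch, m: 0 = shut (hard stop at the frame's end bar), up to 0.132 = open; about 2 N friction, stays where left. Hatch: light-wood panel, 134 x 155 (along track) x 10, level on top of a fixed white box 320 long (along track), 170 wide. Rails and end bars 114 high, hatch's upper face 112. White tablets with grey tops inside. (mm)
- hatch_pull (a point): Middle of the top edge of the tablet hatch's pull: upright light-wood bar, 50 wide (x, across the track), 12 thick (y, along it), standing 38 above the hatch; point 150 above the table. z up; hatch shuts towards -y, opens towards +y (robot's left, turned up to 0.5 rad). Shut, it lies 60 inside the caddy's -y end. On its +y side the hatch is flat and clear for 105. (mm)
- brush_knob (a point): Top of the round wooden knob (32 across, 28 tall) on the hatch of the shorter caddy: white box 240 long, 150 wide, 94 high, light-wood hatch, two round brushes inside. The point is 120 above the table. This hatch slides as easily; leave it. The caddies stand side by side, either one on the left. (mm)
- spray_bottle: Loose amber spray bottle, 74 across, white trigger head, 194 tall; origin at the centre of its underside, z up. It stands behind the tablet caddy (farther from the robot), its axis 160 to 180 from the caddy's long centre line. (mm)
Not all that is in view belongs to the job. Leave any blue look-alike of the spray_bottle alone.

How it is judged:
By the outcome, as a careful person would: the job done as asked, in the order asked, and still so for the second after the job is handed in, with the robot touching nothing.
It also fails if it takes over 32 s, if anything falls off the work surface, if the arm or the gripper's body presses on something with over 40 N, if the wrist force passes 120 N, or if a joint passes its speed limit or range.

ROBOT

A 6-joint arm with a two-finger parallel gripper is mounted at the origin on the work surface. World frame = base frame: x ahead of the robot, y to its left, z up, the work surface at z = 0. Lengths are in mm, angles in rad, forces in N, time in s.
With the tool pointing down it reaches from about 250 to 800 mm from the base axis. Payload 8.5 kg.
Tool frame: the origin (TCP) lies midway between the tips of the shut fingers; the grasp point (between the pads) lies 19 mm behind it; z points along the fingers, y is the direction in which the jaws open and shut (so a half turn about z gives the same grasp; the last joint's range is limited). The gripper opens to 85 mm and grips with 20 to 120 N. Pads are 22 mm wide; open, the fingers measure 114 mm over their backs; the gripper's body (76 mm by 85 mm) begins 54 mm behind the grasp point. The pads swing forward as they close: fully open they stand 13 mm farther back than shut.
Start: joints at [1.31, 0.238, -0.013, 1.319, 0, 1.571], TCP at [135.359, 507.201, 198.076] pointing down, gripper open.
Joint ranges: [-2.66, 2.66], [-1.03, 1.9], [-1.14, 1.46], [-1.82, 2.27], [-1.45, 1.34], [-3.14, 3.14]. Speed limits (rad/s): [2.22, 2.22, 2.79, 3.14, 3.14, 3.14].

INTERFACE

Orientations are given as a rotation vector (axis times angle).
In Python, from workcell import state, snapshot, hand_in gives the robot as it stands. The module is installed in compiled form; this text tells all that it offers.
- The arm moves only by the shell command python3 -m pendant 'ROWS'. ROWS is JSON, a list of rows, each a list of 5 numbers: the opening, from 0 (shut) to 1 (fully open), then the shift along the tool's x, y, z in cm, then the turn about the tool's z in rad. A call has 1 to 5 rows; each row is the pose to reach, as a shift and turn from the pose commanded when the call began, along the tool's axes at that moment; what a row does not reach only later rows make up. A row lasts 1/12 s, in which the tool goes at most 41.7 mm and 7.16 degrees, less where a joint would pass 70% of its speed; a pose out of reach is approached as far as the arm can. A call with a gripper value outside its range is refused whole. The fingers move at their own pace and stop on an object; the grip force is fixed at half the most. Time passes only in rows, so rows that repeat a pose let the fingers close. It gives the time, the measured TCP pose, the force and the opening at its end, in the units of the state.
- state(): the state, without advancing time (a new reading comes with each control period).
- snapshot(name): name is "scene" or "top"; returns a dict with "pixels" (384x512x3 uint8, blue, green, red), "range_z" (384x512 float32, mm along the optical axis (not along the pixel's ray), 0 where there is no reading), "fx", "fy", "cx", "cy" (pixels), "R" (3x3) and "t" (3): a world point X has camera coordinates R X + t. Camera axes: x right, y down, z forward; pixel columns grow to the right and rows downward; lengths in mm; the calibration is good to about 2 mm. A picture is of the moment at which its call begins.
- hand_in(): hands the job in, once; it reports no verdict.
The state is a dict: "clock": time; "qpos": joint angles; "qd": joint speeds; "tau": joint torques, N m; "ee_pos": TCP position; "eef_rot": TCP orientation; "ft_force": force on the tool from outside, world axes, zero at the start; "wrist_torque": the same for the moment, N m; "width": opening from 0.0 (shut) to 1.0 (fully open).
Only numpy, scipy, OpenCV 4.12 (cv2) and the standard library are available. Lean on these libraries where they do the work, as an engineer would, in place of code of your own. Each camera call takes 0.05 s, during which the arm holds its last target. There are 200 camera calls.

## Working session

There is one attempt and no reset: what is moved stays moved. The work goes in short steps, Python scripts to look and compute and a shell command to move; the robot and the scene stay as the last step left them, time stands still between calls to the robot, and variables do not carry over. Pictures are saved under pics/ and viewed, about 8 in all and at most 12, crops included, and the job is handed in when it is done.

```bash
mkdir -p pics
cat > h.py <<'E'
import numpy as np, cv2
from workcell import state, snapshot
def world(s,mask=None):
    z=s["range_z"]; v,u=np.indices(z.shape)
    P=np.stack([(u-s["cx"])/s["fx"]*z,(v-s["cy"])/s["fy"]*z,z],-1)
    W=(P-np.array(s["t"]))@np.array(s["R"]); W[z==0]=np.nan
    return W
E
python3 - <<'E'
from h import *
for n in("scene","top"):
    s=snapshot(n); cv2.imwrite(f"pics/{n}1.png",s["pixels"]); np.savez(f"{n}1.npz",**s)
    print(n,-np.array(s["R"]).T@np.array(s["t"]))
print(state())
E
```

```text
scene [1098.08696154  769.65306226 1041.3190749 ]
top [ 501.21269575  -84.45631282 1198.34170586]
{'clock': 0.1, 'qpos': array([ 1.31002916e+00,  2.38747282e-01, -1.41692596e-02,  1.31922151e+00,
        2.38499017e-05,  1.57077944e+00]), 'qd': array([ 0.00162711,  0.00021468,  0.00077317, -0.00084846,  0.00065297,
       -0.00106385]), 'tau': array([ 1.47280211e-03, -5.39719033e+01,  3.46999490e+01,  1.33859107e-02,
        1.63460004e-04,  2.48256379e-05]), 'ee_pos': array([135.23855102, 506.84056403, 197.52832486]), 'eef_rot': array([-4.08400429e-01, -3.11473345e+00,  2.08468684e-03]), 'ft_force': array([-0.61379467, -0.53499196,  0.21097059]), 'wrist_torque': array([-0.0042946 ,  0.01136443, -0.05358084]), 'width': 0.9993611533985337}
```

View pics/top1.png

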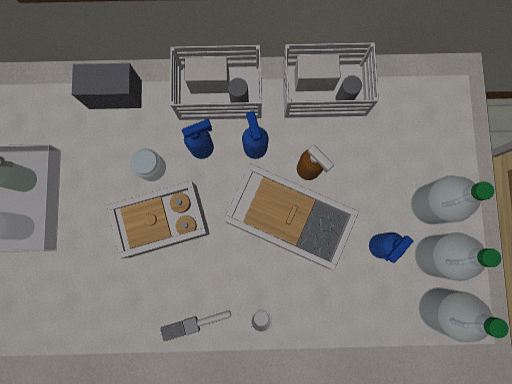

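View pics/scene1.png

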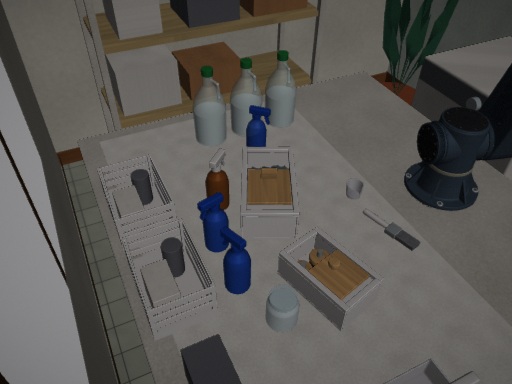

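The top view shows the tablet caddy centred near (292,217), with its bar pull at (292,214) and its hatch open to the left. The brush caddy is at (158,220), with its knob at (151,220). The amber bottle is at (312,163), and blue look-alikes stand at (388,245), (256,138) and (198,140).

Run:
```python
from h import *
s=dict(np.load("top1.npz")); W=world(s)
def box(u0,u1,v0,v1,z0,z1):
    w=W[v0:v1,u0:u1].reshape(-1,3); return w[(w[:,2]>z0)&(w[:,2]<z1)]
p=box(275,310,195,235,140,160); print("pull",len(p),p.mean(0),p.min(0),p.max(0))
r=cv2.minAreaRect(p[:,:2].astype(np.float32)); print(r)
c=box(215,365,160,275,100,125); r=cv2.minAreaRect(c[:,:2].astype(np.float32)); print("caddy",len(c),r,np.nanmedian(c[:,2])); print(cv2.boxPoints(r))
k=box(140,165,205,235,112,130); print("knob",len(k),k.mean(0))
b=box(290,340,140,185,130,215); print("bottle",b.mean(0),b.min(0),b.max(0))
b=box(290,340,140,185,20,130); print("bottle body",b.mean(0),b.min(0),b.max(0))
b=box(368,415,225,262,30,215); print("blue",b.mean(0),b.min(0),b.max(0))
```

```text
pull 90 [ 586.56898201 -174.16667245  149.81729571] [ 563.33153336 -189.08833362  142.01620567] [ 609.88800805 -159.72296619  155.35876223]
((586.7232055664062, -174.4676971435547), (11.90760612487793, 49.82064437866211), 64.4981689453125)
caddy 5280 ((617.8126831054688, -191.3059844970703), (320.5018005371094, 240.49720764160156), 64.51441192626953) 112.99041621941267
[[ 440.31165   -284.22238  ]
 [ 657.4069    -387.7045   ]
 [ 795.3137     -98.38959  ]
 [ 578.21844      5.0925293]]
knob 116 [584.2435597  198.50209016 120.13083544]
bottle [ 724.26385699 -243.40301278  175.09470015] [ 693.79076889 -279.99787862  130.05124223] [ 756.78294821 -216.63136758  199.47371241]
bottle body [ 715.18337418 -223.9444729    96.99285669] [ 669.80604537 -269.94681933   21.14767657] [ 767.96813559 -175.92882432  129.90023486]
blue [ 501.05703493 -426.04287993  140.26765361] [ 462.12334209 -467.26907475   30.06111288] [ 537.34094253 -402.39127319  198.37953553]
```

```bash
python3 -m pendant '[[0,0,0,-4,0],[0,-12,-9.5,-5,0],[0,-12,-9.5,-5,0],[0,-12,-9.5,-5,0],[0,-12,-9.5,-5,0]]'
python3 -m pendant '[[0,-15,-12,0,0],[0,-15,-12,0,0],[0,-15,-12,0,0],[0,-15,-12,0,0],[0,-15,-12,0,0]]'
python3 -m pendant '[[0,-15,-12,0,0],[0,-15,-12,0,0],[0,-15,-12,0,0],[0,-15,-12,0,0],[0,-15,-12,0,0]]'
```

```text
clock: 0.52
ee_pos: [227.7, 382.0, 248.2]
eef_rot: [0.408, 3.115, -0.001]
ft_force: [0.3, 0.8, 0.0]
width: 0.298
clock: 0.93
ee_pos: [341.9, 227.0, 248.0]
eef_rot: [0.41, 3.114, -0.001]
ft_force: [-0.1, 0.8, 0.6]
width: -0.001
clock: 1.35
ee_pos: [456.3, 72.2, 247.8]
eef_rot: [0.411, 3.114, -0.001]
ft_force: [0.4, 1.3, 0.1]
width: 0.001
```

```bash
python3 -m pendant '[[0,-15,-12,0,0],[0,-15,-12,0,0],[0,-15,-12,0,0],[0,-15,-12,0,0.09],[0,-15,-12,0,0.184]]'
python3 - <<'E'
from h import *
from scipy.spatial.transform import Rotation as Ro
st=state(); M=Ro.from_rotvec(st["eef_rot"]).as_matrix(); print(st["ee_pos"],"\n",M)
D=np.array([606,-134,248])-st["ee_pos"]; print("tool shift cm",M.T@D/10, "y yaw deg",np.degrees(np.arctan2(M[1,1],M[0,1])))
E
```

```text
clock: 1.77
ee_pos: [570.3, -82.7, 247.2]
eef_rot: [-0.701, -3.062, 0.001]
ft_force: [-0.1, 1.6, 0.2]
width: 0.0
[570.33600017 -82.70351967 247.18019705] 
 [[-9.00288906e-01  4.35292563e-01 -5.20274223e-04]
 [ 4.35292827e-01  9.00288723e-01 -6.08042968e-04]
 [ 2.03720434e-04 -7.73885976e-04 -9.99999680e-01]]
tool shift cm [-5.44367263 -3.06580033 -0.08071673] y yaw deg 64.19608011011583
```

Yaw is aligned with the track. I'll move over the spot, go down partway, and look.

```bash
python3 -m pendant '[[0,-5.4,-3,0,0],[0,-5.4,-3,0,0],[0,-5.4,-3,4,0],[0,-5.4,-3,8,0],[0,-5.4,-3,8,0]]'
python3 - <<'E'
from h import *
s=snapshot("top"); cv2.imwrite("pics/top2.png",cv2.resize(s["pixels"][130:290,200:420],None,fx=3,fy=3))
s=snapshot("scene"); cv2.imwrite("pics/scene2.png",cv2.resize(s["pixels"][90:290,160:400],None,fx=3,fy=3))
E
```

```text
clock: 2.18
ee_pos: [599.4, -129.2, 159.5]
eef_rot: [-0.691, -3.05, 0.0]
ft_force: [-0.8, 0.9, -1.7]
width: -0.002
```

View pics/scene2.png

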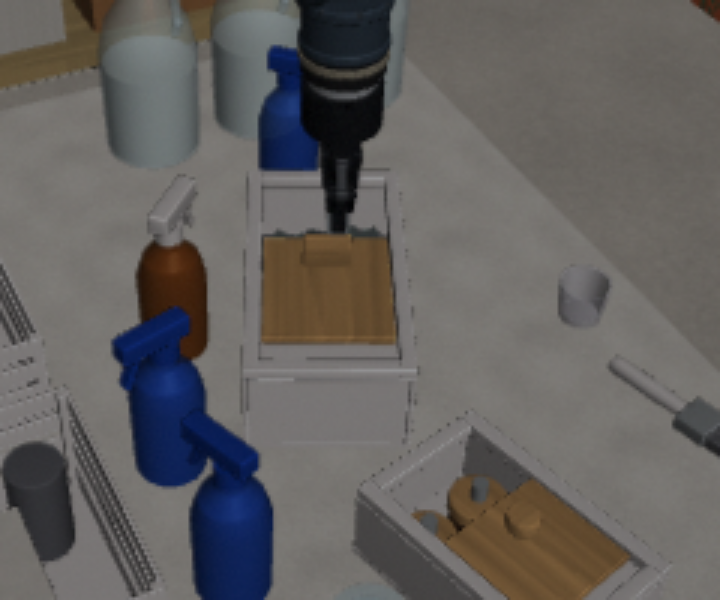

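Run:
```python
from h import *
print(state()["ee_pos"])
for n in("scene","top"):
    s=snapshot(n); R=np.array(s["R"]);t=np.array(s["t"])
    for nm,X in(("tcp",state()["ee_pos"]),("pull",[586.6,-174.3,150])):
        c=R@np.array(X)+t; u=c[0]/c[2]*s["fx"]+s["cx"]; v=c[1]/c[2]*s["fy"]+s["cy"]
        print(n,nm,u,v, "crop",(u-160)*3,(v-90)*3,"z",c[2],"range",s["range_z"][int(v)-6:int(v)+5:2,int(u)])
    W=world(s)
    if n=="scene":
        p=W[160:180,255:282].reshape(-1,3); p=p[(p[:,2]>143)&(p[:,2]<153)]; print(p.mean(0),p.min(0),p.max(0))
        f=W[150:170,262:282]; 
        for r in f[::3,::3]: print(np.round(r).tolist())
```

```text
[ 603.45485494 -129.45214868  167.54905144]
scene tcp 270.1934644849842 173.3828434363935 crop 330.58039345495257 250.1485303091805 z 1344.5307213276396 range [1592.0083 1391.3082 1393.8718 1394.193  1407.2903 1410.4247]
scene pull 268.71386198691897 168.11185944721078 crop 326.1415859607569 234.33557834163233 z 1393.2666266969247 range [1305.9514 1309.9868 1317.2028 1391.0171 1384.777  1394.6326]
[ 589.03212114 -171.30663651  148.11695474] [ 563.89718889 -188.16938696  143.13021852] [ 612.19591986 -154.96581215  152.71923541]
[[540.0, -313.0, 109.0], [530.0, -311.0, 107.0], [622.0, -118.0, 270.0], [614.0, -116.0, 270.0], [622.0, -83.0, 295.0], [599.0, -108.0, 271.0], [483.0, -290.0, 106.0]]
[[536.0, -320.0, 90.0], [526.0, -318.0, 88.0], [639.0, -86.0, 288.0], [635.0, -76.0, 294.0], [626.0, -75.0, 292.0], [619.0, -72.0, 292.0], [479.0, -296.0, 88.0]]
[[536.0, -321.0, 76.0], [524.0, -321.0, 72.0], [626.0, -109.0, 257.0], [633.0, -78.0, 281.0], [625.0, -75.0, 281.0], [618.0, -72.0, 281.0], [478.0, -297.0, 74.0]]
[[536.0, -320.0, 63.0], [525.0, -319.0, 61.0], [629.0, -103.0, 252.0], [61
[... 238 characters left out ...]
, -289.0, 54.0]]
[[536.0, -319.0, 38.0], [524.0, -318.0, 34.0], [615.0, -127.0, 207.0], [610.0, -117.0, 213.0], [602.0, -115.0, 212.0], [501.0, -274.0, 58.0], [475.0, -297.0, 33.0]]
[[605.0, -183.0, 150.0], [596.0, -181.0, 148.0], [589.0, -174.0, 152.0], [581.0, -171.0, 151.0], [573.0, -166.0, 152.0], [507.0, -262.0, 56.0], [487.0, -276.0, 38.0]]
top tcp 274.4019616102936 206.03998778168562 crop 343.2058848308808 348.1199633450569 z 1032.5398554485905 range [499.49643 501.16812 498.6517    0.      496.73282 495.13217]
top pull 291.52684990918397 213.91715852611424 crop 394.5805497275519 371.7514755783427 z 1050.8034144730495 range [497.91263 495.8828  495.79486 493.5833  494.41187 494.83783]
```

View pics/top2.png

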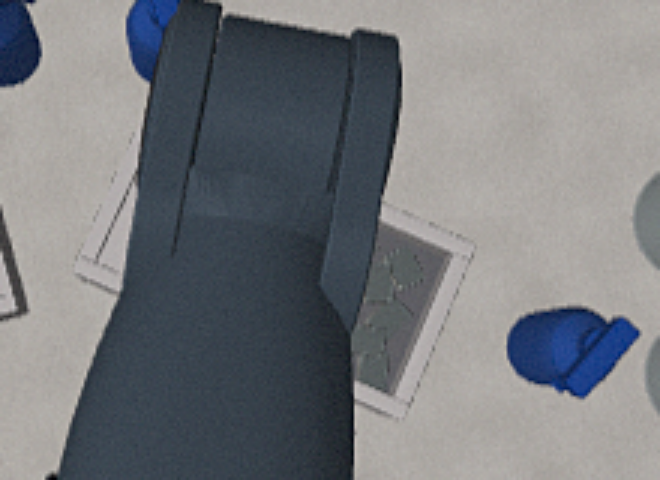

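Run:
```python
from h import *
s=snapshot("scene"); W=world(s)
for v in range(160,182):
    print(v,[f"{a:.0f},{b:.0f},{c:.0f}" for a,b,c in W[v,266:280:2]])
st=state(); print(st["ee_pos"],st["width"],st["qpos"])
cv2.imwrite("pics/scene3.png",cv2.resize(s["pixels"][130:190,235:310],None,fx=8,fy=8,interpolation=0))
```

```text
160 ['521,-319,55', '616,-126,227', '614,-118,232', '608,-117,231', '601,-118,228', '492,-299,59', '482,-302,54']
161 ['522,-315,53', '616,-127,223', '613,-120,227', '608,-116,228', '600,-119,224', '493,-296,57', '487,-293,57']
162 ['522,-314,50', '615,-127,219', '615,-116,227', '609,-114,226', '599,-120,218', '491,-299,50', '483,-298,48']
163 ['520,-320,40', '616,-125,217', '614,-117,222', '609,-114,222', '601,-117,217', '490,-300,45', '481,-302,40']
164 ['521,-316,39', '615,-128,210', '611,-123,213', '607,-117,216', '601,-116,214', '492,-297,43', '485,-294,43']
165 ['520,-319,32', '615,-128,207', '613,-119,213', '607,-117,213', '600,-117,210', '504,-275,59', '495,-277,54']
166 ['521,-316,29', '614,-129,201', '609,-125,203', '606,-120,206', '512,-275,57', '505,-274,56', '500,-268,58']
167 ['527,-304,36', '523,-297,41', '508,-311,25', '522,-270,60', '516,-267,60', '509,-265,59', '498,-270,52']
168 ['595,-177,151', '587,-179,147', '582,-175,148', '577,-170,150', '570,-170,148', '564,-168,147', '505,-259,58']
169 ['595,-176,148', '591,-171,151', '584,-170,149', '578,-168,149', '574,-16
[... 910 characters left out ...]
, '579,-164,119', '573,-163,118', '567,-160,118', '558,-162,113']
178 ['594,-175,112', '590,-170,114', '583,-170,112', '577,-168,111', '574,-159,117', '566,-162,112', '561,-158,113']
179 ['595,-174,109', '593,-164,115', '587,-163,114', '579,-163,112', '575,-158,114', '568,-157,112', '562,-156,111']
180 ['600,-165,114', '594,-163,113', '586,-163,110', '583,-156,114', '577,-155,113', '571,-153,112', '563,-153,110']
181 ['602,-160,114', '596,-158,113', '591,-154,115', '583,-156,110', '578,-153,111', '573,-149,112', '569,-143,115']
[ 606.26590607 -129.77286198  171.19559068] -0.00038740161157489267 [-2.10816364e-01  4.08167999e-01  1.66653327e-01  1.32486151e+00
 -9.88100053e-05  2.33538289e-01]
```

View pics/scene3.png

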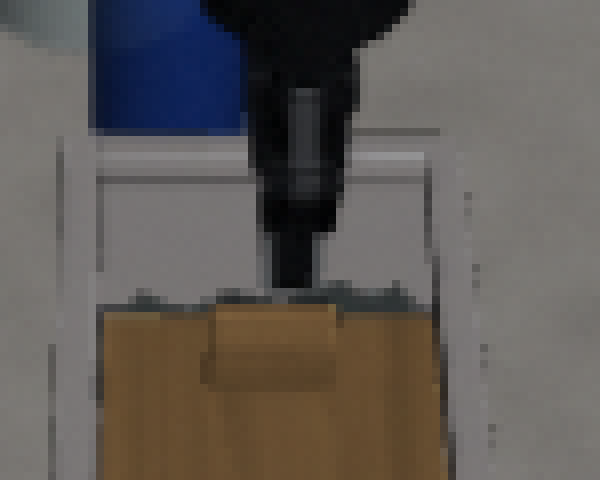

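```bash
python3 -m pendant '[[0,0,0,0,0],[0,0,0,0,0],[0,0,0,0,0],[0,0,0,0,0],[0,0,0,0,0]]'
python3 - <<'E'
from h import *
s=snapshot("scene"); W=world(s)
for v in range(162,172):
    print(v,[f"{a:.0f},{b:.0f},{c:.0f}" for a,b,c in W[v,266:280:2]])
st=state(); print(st["clock"],st["ee_pos"],st["qd"].round(3),st["ft_force"],st["wrist_torque"])
E
```

```text
clock: 2.85
ee_pos: [604.7, -129.7, 168.5]
eef_rot: [0.693, 3.064, -0.0]
ft_force: [-0.5, -0.8, -0.4]
width: 0.0
162 ['523,-314,50', '616,-126,220', '616,-115,228', '609,-115,226', '600,-120,219', '492,-297,52', '483,-299,48']
163 ['522,-315,45', '615,-128,214', '615,-116,223', '608,-117,220', '599,-121,214', '488,-304,41', '483,-298,44']
164 ['521,-317,38', '617,-124,214', '614,-116,219', '608,-116,217', '600,-118,213', '490,-300,41', '482,-300,38']
165 ['520,-318,32', '614,-129,205', '613,-118,213', '607,-117,212', '600,-118,209', '504,-276,58', '495,-278,54']
166 ['522,-314,31', '615,-127,204', '612,-120,208', '607,-116,209', '599,-119,204', '507,-270,59', '502,-264,62']
167 ['528,-304,37', '525,-294,43', '508,-311,25', '518,-277,54', '515,-268,59', '508,-268,57', '500,-268,54']
168 ['594,-179,150', '588,-177,149', '584,-171,152', '577,-171,150', '571,-169,149', '564,-169,147', '505,-259,58']
169 ['595,-175,149', '590,-173,149', '584,-171,148', '581,-164,153', '574,-163,151', '565,-166,146', '541,-196,114']
170 ['595,-176,144', '591,-171,146', '587,-165,150', '580,-164,148', '576,-160,150', '567,-162,145', '541,-194,111']
171 ['597,-171,145', '592,-168,145', '585,-169,142', '579,-166,142', '575,-161,144', '568,-160,143', '544,-189,112']
2.9 [ 604.66538901 -129.67443167  168.34085694] [ 0.001  0.002 -0.003 -0.     0.    -0.001] [ 0.65913552 -0.41937629  0.03275437] [ 0.01560511  0.04907418 -0.00481156]
```

The picture puts the shut fingertips at about z 203, but the state says 168. I'll go down to a height that is safe under either reading and look again.

```bash
python3 -m pendant '[[0,0,0,2,0],[0,0,0,4,0],[0,0,0,4.6,0],[0,0,0,4.6,0],[0,0,0,4.6,0]]'
python3 - <<'E'
from h import *
s=snapshot("scene"); W=world(s); st=state(); print(st["ee_pos"],st["ft_force"])
m=W[130:185,255:290].reshape(-1,3); d=np.hypot(m[:,0]-605,m[:,1]+130); a=m[(d<22)&(m[:,2]>118)]
print("lowest tip z",np.sort(a[:,2])[:12])
hz=m[(d<55)]; print(np.histogram(hz[:,2],bins=np.arange(100,330,10)))
cv2.imwrite("pics/scene4.png",cv2.resize(s["pixels"][110:200,220:320],None,fx=6,fy=6,interpolation=0))
E
```

```text
clock: 3.32
ee_pos: [604.6, -129.7, 122.4]
eef_rot: [-0.693, -3.064, 0.0]
ft_force: [-0.4, -0.4, 0.4]
width: -0.0
[ 605.02768739 -129.78664846  123.00966457] [ 0.49262587 -0.09773519  1.14636982]
lowest tip z [156.80276658 158.19796191 158.64437792 159.09378269 162.72643101
 163.37952761 163.40598635 163.51835605 164.33243933 165.63383675
 166.73994556 167.03704555]
(array([ 31, 163,  22,  20,  18,   9,  18,  18,  15,   1,  12,   6,  28,
        12,  30,  43,  45,  24,  47,  82,  78,  89]), array([100, 110, 120, 130, 140, 150, 160, 170, 180, 190, 200, 210, 220,
       230, 240, 250, 260, 270, 280, 290, 300, 310, 320]))
```

View pics/scene4.png

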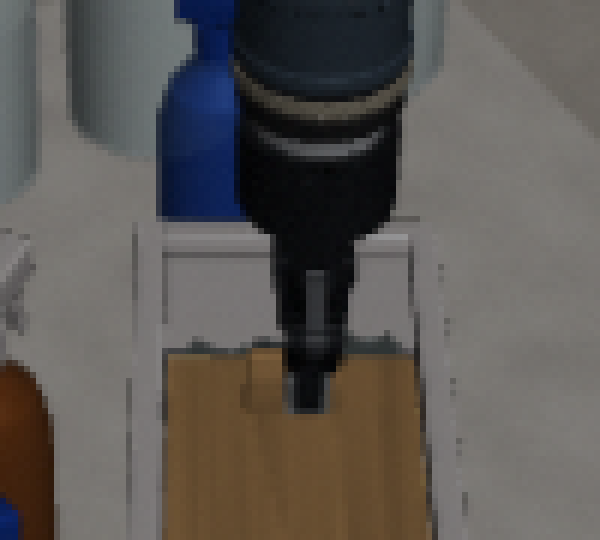

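The tips read about z 157 in the image against 122 in the state, so the offset is steady at 35 mm. I'll feel downward gently and watch the force.

```bash
python3 -m pendant '[[0,0,0,0.4,0],[0,0,0,0.8,0],[0,0,0,0.8,0]]';python3 -m pendant '[[0,0,0,0.3,0],[0,0,0,0.6,0],[0,0,0,0.6,0]]'
```

```text
clock: 3.62
ee_pos: [604.5, -129.7, 113.8]
eef_rot: [-0.693, -3.064, 0.0]
ft_force: [-0.3, 0.1, -0.4]
width: -0.001
clock: 3.87
ee_pos: [604.3, -129.6, 107.5]
eef_rot: [-0.693, -3.063, 0.0]
ft_force: [-0.1, 0.2, -0.4]
width: -0.001
```

At state z 107, below the hatch face at 112, there is still no contact, so the image is right. I'll go on down to a true height of about 125.

```bash
python3 -m pendant '[[0,0,0,0.5,0],[0,0,0,1,0],[0,0,0,1,0]]';python3 -m pendant '[[0,0,0,0.4,0],[0,0,0,0.8,0],[0,0,0,0.8,0]]'
python3 - <<'E'
from h import *
s=snapshot("scene"); W=world(s); st=state(); print(st["ee_pos"],st["ft_force"])
m=W[130:200,255:290].reshape(-1,3); d=np.hypot(m[:,0]-605,m[:,1]+130); a=m[(d<22)&(m[:,2]>116)]
print("lowest tip z",np.sort(a[:,2])[:12])
cv2.imwrite("pics/scene5.png",cv2.resize(s["pixels"][110:200,220:320],None,fx=6,fy=6,interpolation=0))
E
```

```text
clock: 4.12
ee_pos: [604.0, -129.6, 96.9]
eef_rot: [-0.693, -3.063, 0.0]
ft_force: [-0.1, 0.0, -0.5]
width: 0.002
clock: 4.37
ee_pos: [604.1, -129.6, 89.2]
eef_rot: [-0.693, -3.063, 0.0]
ft_force: [0.6, 0.4, 0.1]
width: 0.001
[ 604.25038258 -129.64093553   89.56877314] [-0.73339401  0.35328524  0.42666257]
lowest tip z [116.26070023 116.54513908 117.12240791 123.85184824 125.17651735
 126.4132161  126.75201601 127.92301948 128.03819242 128.72957391
 128.98630587 130.85884773]
```

View pics/scene5.png

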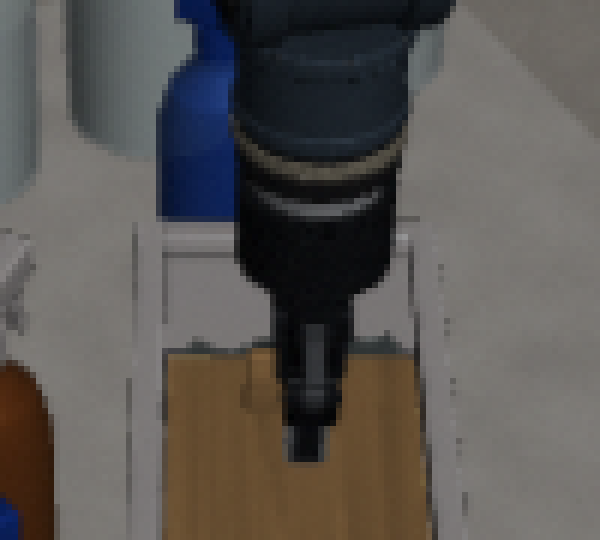

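The tip is now at about z 124, on the +y side of the bar, with 26 mm of overlap. Now I push along the track.

```bash
python3 -m pendant '[[0,0,-1,0,0],[0,0,-2,0,0],[0,0,-3,0,0],[0,0,-4,0,0],[0,0,-5,0,0]]';python3 -m pendant '[[0,0,-1,0,0],[0,0,-2,0,0],[0,0,-3,0,0],[0,0,-4,0,0],[0,0,-5,0,0]]'
python3 - <<'E'
from h import *
s=snapshot("scene"); W=world(s); st=state(); print(st["ee_pos"],st["ft_force"])
cv2.imwrite("pics/scene6.png",cv2.resize(s["pixels"][110:220,210:330],None,fx=5,fy=5,interpolation=0))
E
```

```text
clock: 4.83
ee_pos: [582.7, -175.8, 90.3]
eef_rot: [0.693, 3.064, 0.001]
ft_force: [1.2, 1.9, 0.2]
width: -0.003
clock: 5.25
ee_pos: [561.2, -220.9, 90.3]
eef_rot: [0.693, 3.064, -0.0]
ft_force: [1.8, 2.4, 1.3]
width: 0.002
[ 560.36326899 -222.46608892   90.21613887] [-0.23698171 -1.21714524 -0.08020749]
```

View pics/scene6.png

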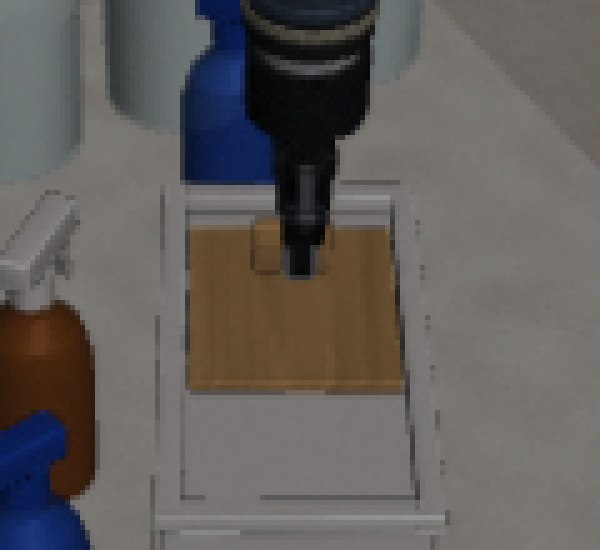

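The hatch is following. About 25 mm is left, so I'll slow down and watch for the stop.

```bash
python3 -m pendant '[[0,0,-0.5,0,0],[0,0,-1,0,0],[0,0,-1.5,0,0],[0,0,-1.8,0,0]]';python3 -m pendant '[[0,0,-0.15,0,0],[0,0,-0.3,0,0],[0,0,-0.3,0,0]]';python3 -m pendant '[[0,0,-0.15,0,0],[0,0,-0.3,0,0],[0,0,-0.3,0,0]]'
```

```text
clock: 5.63
ee_pos: [553.6, -236.6, 90.2]
eef_rot: [-0.693, -3.064, 0.0]
ft_force: [0.5, 3.1, 1.8]
width: -0.003
clock: 5.88
ee_pos: [552.4, -239.2, 90.1]
eef_rot: [-0.693, -3.064, 0.001]
ft_force: [0.4, 0.4, 0.5]
width: -0.001
clock: 6.13
ee_pos: [551.2, -241.7, 90.1]
eef_rot: [-0.693, -3.064, 0.0]
ft_force: [-1.2, 1.2, -0.1]
width: 0.003
```

```bash
python3 -m pendant '[[0,0,-0.15,0,0],[0,0,-0.3,0,0],[0,0,-0.3,0,0]]';python3 -m pendant '[[0,0,-0.15,0,0],[0,0,-0.3,0,0],[0,0,-0.3,0,0]]'
```

```text
clock: 6.38
ee_pos: [549.9, -244.6, 90.1]
eef_rot: [-0.693, -3.064, 0.0]
ft_force: [-0.0, 1.9, 0.2]
width: 0.0
clock: 6.63
ee_pos: [548.5, -247.3, 90.1]
eef_rot: [-0.693, -3.064, 0.0]
ft_force: [0.8, 0.5, 0.5]
width: 0.001
```

```bash
python3 -m pendant '[[0,0,-0.15,0,0],[0,0,-0.3,0,0],[0,0,-0.3,0,0]]';python3 -m pendant '[[0,0,-0.1,0,0],[0,0,-0.2,0,0],[0,0,-0.2,0,0]]'
```

```text
clock: 6.88
ee_pos: [548.3, -247.6, 90.1]
eef_rot: [0.69, 3.064, 0.007]
ft_force: [5.0, 11.9, -0.1]
width: -0.0
clock: 7.13
ee_pos: [548.3, -247.6, 90.2]
eef_rot: [0.688, 3.064, 0.012]
ft_force: [9.6, 20.2, 0.4]
width: -0.003
```

It's hard against the stop: 22 N and no further motion. I'll back off, lift clear and check.

```bash
python3 -m pendant '[[0,0,1,0,0],[0,0,2,0,0],[0,0,3,0,0],[0,0,3,0,0]]';python3 -m pendant '[[0,0,0,-4,0],[0,0,0,-8,0],[0,0,0,-12,0],[0,0,0,-15,0],[0,0,0,-15,0]]'; python3 -m pendant '[[0,15,0,0,0],[0,15,12,0,0],[0,15,12,0,0],[0,15,12,0,0],[0,15,12,0,0]]';python3 -m pendant '[[0,12,15,0,0],[0,12,15,0,0],[0,12,15,0,0],[0,12,15,0,0],[0,12,15,0,0]]';python3 -m pendant '[[0,12,15,0,0],[0,12,15,0,0],[0,12,15,0,0],[0,12,15,0,0],[0,12,15,0,0]]'
python3 - <<'E'
from h import *
s=snapshot("top"); W=world(s); cv2.imwrite("pics/top7.png",s["pixels"])
def box(W,u0,u1,v0,v1,z0,z1):
    w=W[v0:v1,u0:u1].reshape(-1,3); return w[(w[:,2]>z0)&(w[:,2]<z1)]
p=box(W,290,350,205,265,140,160); print("pull",len(p),p.mean(0),"moved",np.hypot(*(p.mean(0)-[586.57,-174.17,0])[:2]))
W0=world(dict(np.load("top1.npz")))
for w in(W0,W):
    k=box(w,140,165,205,235,112,130); b=box(w,290,340,140,185,130,215); print("knob",k.mean(0),"bottle",b.mean(0))
print(state()["ee_pos"],state()["ft_force"])
E
```

```text
clock: 7.47
ee_pos: [560.1, -223.2, 90.1]
eef_rot: [0.691, 3.065, -0.0]
ft_force: [0.0, -0.2, 0.2]
width: 0.005
clock: 7.88
ee_pos: [561.5, -225.7, 247.0]
eef_rot: [0.691, 3.055, -0.003]
ft_force: [-0.0, -0.3, 0.2]
width: 0.002
clock: 8.3
ee_pos: [474.4, -50.3, 240.1]
eef_rot: [0.694, 3.064, -0.001]
ft_force: [1.0, -0.2, 0.7]
width: 0.0
clock: 8.72
ee_pos: [430.7, 138.0, 240.3]
eef_rot: [0.691, 3.064, 0.001]
ft_force: [-0.1, 0.1, 0.5]
width: 0.003
clock: 9.13
ee_pos: [387.1, 325.5, 239.9]
eef_rot: [0.69, 3.064, 0.001]
ft_force: [1.0, 0.7, 0.3]
width: 0.002
pull 97 [ 543.07369886 -265.3265823   149.20534477] moved 101.00223120804635
knob [584.2435597  198.50209016 120.13083544] bottle [ 724.26385699 -243.40301278  175.09470015]
knob [584.36716175 198.46327268 120.02088856] bottle [ 724.37723723 -243.29563777  175.48005628]
[386.78445021 328.15717995 239.58457849] [-0.49681946  1.5660215  -0.25624416]
```

View pics/top7.png

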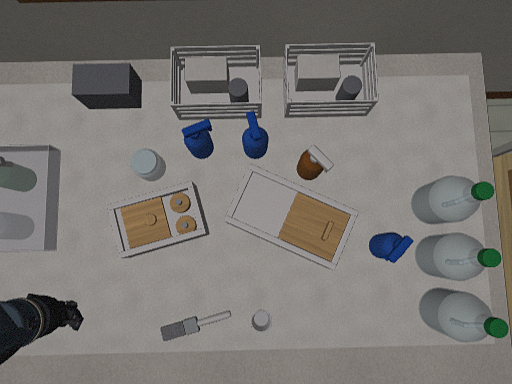

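The pull is at (543,-265), against a predicted shut position of (543,-267). The picture shows the hatch flush with the right end bar at (345,240), the brush hatch and bottles where they were, and the arm clear.

```bash
python3 -m pendant '[[0,0,0,0,0],[0,0,0,0,0],[0,0,0,0,0]]'; python3 -c "from workcell import hand_in; print(hand_in())"
```

```text
clock: 9.43
ee_pos: [388.2, 321.6, 240.1]
eef_rot: [0.694, 3.064, -0.001]
ft_force: [0.8, 1.1, -0.4]
width: 0.0
the job is handed in; nothing more can be done
None
```

The tablet hatch is fully shut. I pushed its bar pull with the closed fingers, moving it about 101 mm to the hard stop, where the wrist force rose to about 22 N and the hatch stopped moving. I then backed off, moved the arm clear and handed in at about 9.4 s.

**Last checks:**
- **Hatch:** the pull is at (543, -265), within 2 mm of where it should be when shut (543, -267). The top picture shows the hatch flush with the frame's end.
- **Brush caddy and spray bottle:** the brush knob and the amber bottle both measure within 0.5 mm of where they started. The blue look-alikes look untouched in the top picture.

**One disagreement:** the shut fingertips showed in the depth image about 35 mm higher than the reported TCP height. Going down with the force watched, I met no contact at a reported height below the hatch face. I therefore set the pushing height from the image, and I did not find the cause.

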